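# Set the can crusher's jaw with the T-handle hex key

### The arm

A 7-joint arm with a two-finger parallel gripper is mounted at the origin on the work surface. World frame = base frame: x ahead of the robot, y to its left, z up, the work surface at z = 0. Lengths are in m, angles in rad, forces in N, time in s.
With the tool pointing down it reaches from about 0.4 to 0.85 m from the base axis. Payload 10.4 kg.
Tool frame: the origin (TCP) lies on the centre line of the jaws, within the pads' length; the fingertips stand 8 mm ahead of it and the grasp point (between the pads) lies 11 mm behind it (ctrl.tips_ahead is the distance from the TCP to the fingertips, in m); z points along the fingers, y is the line along which they close (so a half turn about z gives the same grasp; the last joint's range is limited). The gripper opens to 85 mm and grips with 20 to 120 N. Pads are 22 mm wide; open, the fingers measure 114 mm over their backs; the gripper's body (76 mm by 85 mm) begins 54 mm behind the grasp point. The pads swing forward as they close: fully open they stand 13 mm farther back than shut.
Start: joints at [-1.287, 0.332, -0.065, 1.46, 0.022, 1.35, -0.088], TCP at [0.189, 0.596, 0.239] pointing down, gripper open.
Joint ranges: [-2.6, 2.6], [-0.5, 2.12], [-1.47, 1.34], [0.16, 2.42], [-1.27, 4.41], [0.06, 2.06], [-2.6, 2.6]. Speed limits (rad/s): [2.22, 2.22, 2.79, 2.79, 3.14, 3.14, 3.14].

### API

Orientations are given as a unit quaternion [w, x, y, z].
In Python, from station import ctrl gives the robot as it stands.
- The arm moves only by the tool move_arm, never from a script. Its argument "moves" is a list of rows, each an object of numbers: "claw": the closure, from -1 (fully open) to 1 (shut), so that 0 is half open; "tx", "ty", "tz": the shift along the tool's x, y, z in mm; "yaw": the turn about the tool's z in degrees. A call has 1 to 8 rows; each row is the pose to reach, as a shift and turn from the pose commanded when the call began, along the tool's axes at that moment; what a row does not reach only later rows make up. A row lasts 1/10 s, in which the tool goes at most 50 mm and 8.59 degrees, less where a joint would pass 70% of its speed; a pose out of reach is approached as far as the arm can. A call with a gripper value outside its range is refused whole. The fingers move at their own pace and stop on an object; the grip force is fixed at half the most. Time passes only in rows, so rows that repeat a pose let the fingers close. It gives the time, the measured TCP pose, the force, the opening and the grip force at its end, in the units of the state.
- ctrl.observe(): the state, without advancing time (a new reading comes with each control period).
- ctrl.camera(name): name is "scene" or "side" or "wrist"; returns a dict with "color" (420x560x3 uint8, red, green, blue), "range_z" (420x560 float32, m along the optical axis (not along the pixel's ray), 0 where there is no reading), "fov_y" (degrees; the focal length in pixels is half the picture's height over the tangent of half this angle, whatever the lens; pixels are square), "cx", "cy" (the principal point, pixels), "camera_from_world" (4x4, takes a point from world to camera coordinates). Camera axes: x right, y up, looking along -z (the intrinsics and any distortion apply to the point x, -y, -z); pixel columns grow to the right and rows downward; lengths in m; the calibration is good to about 2 mm. The wrist camera is an equidistant fisheye: a pixel r from the principal point sees the ray r / f radians off the axis. A picture is of the moment at which its call begins.
- ctrl.hand_in(): hands the job in; it is judged then, once.
The state is a dict: "time_s": time; "joints": joint angles; "qd": joint speeds; "joint_torque": joint torques, N m; "position": TCP position; "tool_rot": TCP orientation; "ft_force": force on the tool from outside, world axes, zero at the start; "torque": the same for the moment, N m; "width": opening from 0.0 (shut) to 1.0 (fully open); "gripper_force": force on a finger pad.
Only numpy, scipy, OpenCV 4.12 (cv2) and the standard library are available. Lean on these libraries where they do the work, as an engineer would, in place of code of your own. Each camera call takes 0.05 s, during which the arm holds its last target. There are 200 camera calls.

### The job

Take the T-handle hex key out of its holder block and fit it down the bore in the can crusher's grey block, into the hidden hex socket of the spring-loaded adjuster: press only gently, turn the key until it drops in fully home with its collar on the block, and do not force the adjuster down its spring while the hexes are out of line. Then turn the key clockwise (seen from above) until the adjuster stops, so that the jaw is fully advanced, and leave the key standing upright and fully home in the socket, ready for the next setting. Leave the cans, the bottle and the funnel where they are.

Things in the scene. Friction and masses are not known exactly. Their poses are not given: they have to be found in the camera images.
- key: Loose steel T-handle hex key, 0.3 kg (+-25%), 98 mm tall, upright. Origin: centre of its lower end; z up the shank. Hex 28 mm across flats (32.3 across corners), 28 mm long, a flat facing +x; then a collar 50 mm in diameter (z 28 to 33 mm), a 14 mm round shank, and a cross bar 80 mm long along x, 18 mm wide along y (z 82 to 98 mm). Starts in the holder, yaw within 0.6 rad of the holder's.
- key_bar (a point): Centre of the key's cross bar, 90 mm above the key's lower end: where to grip it, fingers closing along the key's y.
- holder: Black plastic holder block, 80 x 80 x 42 mm high, fixed. Origin: centre of its underside. A 34 mm round through hole in its middle holds the key, whose collar rests on the block's top.
- crusher: Hand-crank can crusher, fixed to the cart. Origin: on the cart top under the axis of the bore in its grey adjuster block (80 x 80 x 50 mm high). Its bed, 130 mm wide, runs from the block 320 mm along the crusher's -y, with a moving jaw (88 mm high, 100 mm from the bore axis), a fixed jaw (90 mm high, at 255 mm) and a crank with a knob (to 120 mm high) at the far end.
- bore (a point): Centre of the vertical bore's mouth, on the block's top, 50 mm above the cart; axes as the crusher's. Bore diameter 33.7 mm, 1 mm chamfer. The flat rim of the hex socket lies 15 mm down; the socket is 29.2 mm across flats (about 5 degrees play each way), its yaw unknown. Fully home, the key's collar rests on the block's top, its hex is 13 mm deep in the socket, its origin 22 mm above the cart.
- press (a joint): How far the adjuster is pushed down its spring, m: 0 at rest, 0.014 at the bottom. It starts to move at about 2.5 N and takes 0.5 N more per mm. The key pressed on the socket's rim pushes it down; it springs back up when the hexes line up. It must never exceed 0.009 (about 7 N).
- adjuster (a joint): Turn of the adjuster, rad: 0 as it starts, grows clockwise seen from above, stop at 1.25. It is stiff (about 0.12 N m), cannot turn back below 0, and stays where it is left. At the stop the torque rises sharply; forced on (over about 0.4 N m) the key can slip round in the socket and turn it back. It is turned only through the hex socket.
- jaw (a joint): Advance of the moving jaw towards the fixed jaw (along the crusher's -y), m: 0 at the start, 0.01875 at the adjuster's stop; it is driven by the adjuster, 15 mm per rad.
- can1: Bystander: flattened gold can, a disc 66 mm in diameter and 20 mm high, loose; origin: centre of the underside.
- can2: Bystander: another such flattened can.
- bottle: Bystander: empty capped glass bottle, 64 mm in diameter, 200 mm high, loose, upright; origin: centre of the underside.
- funnel: Bystander: black plastic funnel standing mouth down, 100 mm in diameter, 110 mm high, loose; origin: centre of the underside.
Things that resemble listed ones, but are neither listed nor needed, are in the scene too. What is shaped like the key but green or red is not meant.

How it is judged:
On the way, in this order (a step that is already met when the one before it is completed fails the run):
1. the key has dropped into the hex socket (within 4 mm of fully home, upright, the spring not pushed down) (z of key in the frame of crusher below 0.026 m and horizontal distance between key and bore below 0.004 m and angle between key's own z axis and vertical below 0.1 rad and value of joint press below 0.004 m), for 0.2 s.
2. the adjuster is turned clockwise to its stop (past 1.1 of 1.25 rad) with the key in the socket (value of joint adjuster above 1.1 rad and z of key in the frame of crusher below 0.028 m), for 0.2 s.
At the end, for the whole second after the job is handed in: The adjuster is turned past 1.1 rad (its stop is at 1.25) and the jaw is advanced more than 15.5 mm; the key stands released and at rest in the socket, upright within 0.1 rad, within 4 mm of the bore's axis and within 3 mm of fully home (origin less than 25 mm above the cart top) (value of joint adjuster above 1.1 rad and value of joint jaw above 0.0155 m and z of key in the frame of crusher below 0.025 m and horizontal distance between key and bore below 0.004 m and angle between key's own z axis and vertical below 0.1 rad and linear speed of key below 0.02 m/s); the robot touches nothing.
It fails at once if the adjuster is forced down its spring by more than 9 mm (about 7 N) (value of joint press above 0.009 m).
It fails at once if the key is rammed against the crusher with more than 60 N (contact force between key and crusher above 60 N).
It fails at once if a bystander is moved by more than 20 mm (distance of any of can1, can2, bottle, funnel from where it was at the start of the episode above 0.02 m).
It also fails if it takes over 48 s, if anything falls off the work surface, if the arm or the gripper's body presses on something with over 40 N, if the wrist force passes 120 N, or if a joint passes its speed limit or range.

## Working session

There is one attempt and no reset: what is moved stays moved. The work goes in short steps, Python scripts to look and compute and a tool call to move; the robot and the scene stay as the last step left them, time stands still between calls to the robot, and variables do not carry over. Pictures are saved under pics/ and viewed, at most 10 in all, crops included, and the job is handed in when it is done.

Besides the shell and the picture viewer there is one more tool, called as name(argument=value, ...) on one line, values as JSON. move_arm: Moves the arm, as the interface text tells. Its arguments: {"type":"object","properties":{"moves":{"type":"array","items":{"type":"object","properties":{"claw":{"type":"number"},"tx":{"type":"number"},"ty":{"type":"number"},"tz":{"type":"number"},"yaw":{"type":"number"}}}}},"required":["moves"]}

```bash
mkdir -p pics; cat > h.py <<'E'
import numpy as np, cv2
from station import ctrl
def cam(n):
    c=ctrl.camera(n); return c
def rays(c,u,v):
    f=210/np.tan(np.radians(c['fov_y']/2)); return (u-c['cx'])/f,(v-c['cy'])/f
def cloud(c):
    h,w=c['range_z'].shape; u,v=np.meshgrid(np.arange(w),np.arange(h)); x,y=rays(c,u,v); d=c['range_z']
    P=np.stack([x*d,-y*d,-d,np.ones_like(d)],-1)
    return (P@np.linalg.inv(c['camera_from_world']).T)[...,:3]
def save(n,im,s=1):
    cv2.imwrite('pics/'+n+'.png',cv2.resize(im[...,::-1],None,fx=s,fy=s,interpolation=cv2.INTER_CUBIC))
E
python3 - <<'E'
from h import *
for n in('scene','side'):
    c=cam(n); save(n,c['color'],1.4); np.savez(n,P=cloud(c),c=c['color']); print(n,c['fov_y'],c['cx'],c['cy'],np.linalg.inv(c['camera_from_world']).round(3))
s=ctrl.observe(); print(s)
E
```

```text
scene 49.462783434967534 279.380997379467 214.3923921356139 [[-0.678 -0.551  0.487  1.014]
 [ 0.735 -0.513  0.443  0.5  ]
 [ 0.006  0.658  0.753  0.895]
 [ 0.     0.     0.     1.   ]]
side 49.59373585174783 272.99540479282615 207.9058912414479 [[ 0.973  0.155 -0.171  0.332]
 [-0.23   0.687 -0.689 -0.665]
 [ 0.011  0.71   0.704  0.797]
 [ 0.     0.     0.     1.   ]]
{'time_s': 0.1, 'joints': array([-1.28661286,  0.332781  , -0.06471512,  1.46088166,  0.0215814 ,
        1.34989222, -0.088495  ]), 'qd': array([ 0.00054049, -0.00011799,  0.00196514, -0.00395195,  0.00065868,
        0.00051394,  0.00055385]), 'joint_torque': array([ 3.49655631e-03, -6.26751494e+01,  4.99976857e-02, -3.92423344e+01,
        1.62783335e-02,  7.02131903e-03,  3.08314884e-05]), 'position': array([0.18863365, 0.59550324, 0.23860118]), 'tool_rot': array([-7.92357848e-05,  1.52773622e-01,  9.88261007e-01, -6.28859594e-04]), 'ft_force': array([0.0082471 , 0.01558488, 0.18078972]), 'torque': array([ 0.00321005,  0.03470657, -0.04973305]), 'gripper_force': 0.0, 'width': 0.9972883309151385}
```

View pics/scene.png

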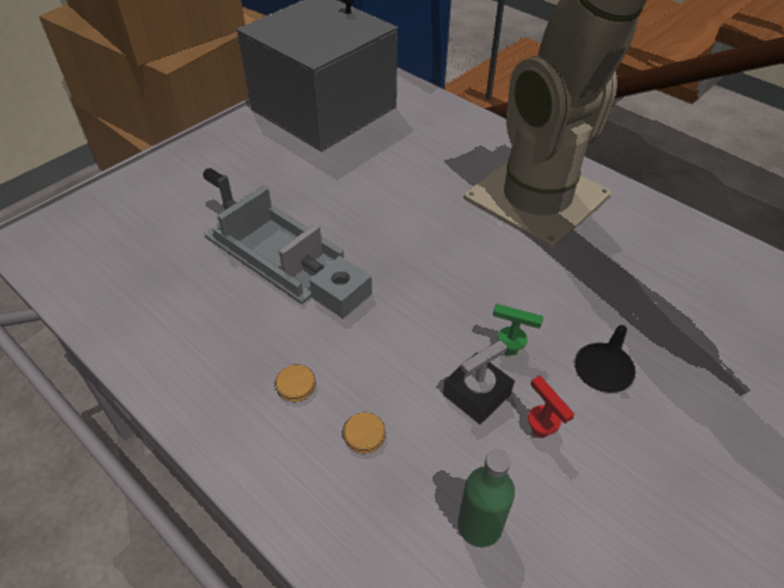

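View pics/side.png

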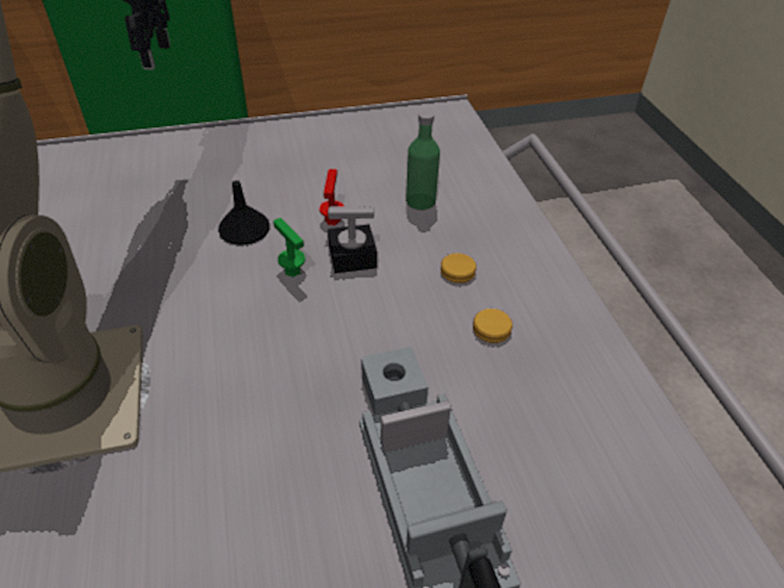

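The scene view shows the steel key with its bar at (485,358) in the black holder at (479,385). Look-alikes are the green key at (517,318) and the red one at (551,399). By the description I choose the grey one. The bore is at (341,277), the bottle at (487,500), the funnel at (605,360), and the cans at (295,382) and (364,432). In the side view the key bar is at (352,213), the bore at (395,372), green at (289,234) and red at (331,185).

```bash
cat > m.py <<'E'
from h import *
def fit(X,name):
    r=cv2.minAreaRect((X[:,:2]*1000).astype(np.float32)); print(name,len(X),'z',np.percentile(X[:,2],[5,50,95]).round(4),'rect',np.round(r[0],1),np.round(r[1],1),round(r[2],1),'mean',(X.mean(0)*1000).round(1))
for n,(kb,bo,ho) in {'scene':((485,358),(341,277),(479,385)),'side':((352,213),(395,372),(352,248))}.items():
    d=np.load(n+'.npz');P=d['P'];c=d['c'].astype(int)
    g=lambda p:P[int(p[1]/1.4),int(p[0]/1.4)]
    k=g(kb);print(n,'bar px',k,'bore px',g(bo),'table z',np.median(P[200:400,100:400,2]))
    D=np.linalg.norm(P[...,:2]-k[:2],axis=-1)
    sat=c.max(-1)-c.min(-1)
    m=(D<.055)&(sat<60)&(P[...,2]>.094+.01)&(P[...,2]<.13); fit(P[m],'bar')
    m=(D<.055)&(sat<60)&(P[...,2]>.109)&(P[...,2]<.13); fit(P[m],'bartop')
    m=(D<.07)&(P[...,2]>.036)&(P[...,2]<.0445)&(sat<60);fit(P[m],'holder top')
    b=g(bo); D=np.linalg.norm(P[...,:2]-b[:2],axis=-1)
    m=(D<.062)&(abs(P[...,2]-.05)<.004);fit(P[m],'block top')
    np.save(n+'blk',P[m])
    for q,nm in {'scene':(((518,318),'green'),((551,399),'red'),((497,465),'bottle'),((620,335),'funnel'),((295,382),'can'),((364,432),'can')),'side':(((289,234),'green'),((331,185),'red'))}[n]: print(nm,g(q).round(3))
    x,y=[int(v/1.4) for v in kb]; save(n+'_key',d['c'][y-40:y+60,x-60:x+60],5)
E
python3 m.py
```

```text
scene bar px [0.49294454 0.21878059 0.10876088] bore px [ 0.47798504 -0.11547961  0.03539807] table z 0.00045488479130700865
bar 302 z [0.1055 0.1117 0.1144] rect [492.3 217. ] [18.8 78.8] 77.7 mean [494.3 217.8 111.1]
bartop 251 z [0.1096 0.1121 0.1145] rect [492.2 217. ] [18.5 78.8] 78.6 mean [493.8 216.9 112. ]
holder top 632 z [0.0382 0.0418 0.0441] rect [491.3 216.6] [81.6 83.2] 88.1 mean [501.1 225.3  41.6]
block top 651 z [0.0471 0.0501 0.0527] rect [ 488.7 -116. ] [111.3  88. ] 85.2 mean [ 489.8 -103.1   50. ]
green [0.384 0.206 0.095]
red [0.482 0.332 0.1  ]
bottle [0.669 0.358 0.2  ]
funnel [0.311 0.346 0.105]
can [ 0.686 -0.012  0.021]
can [0.675 0.137 0.022]
side bar px [0.4911297  0.20938262 0.10906594] bore px [ 0.49757728 -0.08489622  0.02765015] table z 0.0021857164773110282
bar 242 z [0.1051 0.1125 0.1155] rect [490.  215.3] [22.4 78.5] 76.9 mean [490.  212.9 111.6]
bartop 188 z [0.1097 0.1135 0.1155] rect [490.  215.3] [22.4 78.5] 76.9 mean [489.6 214.3 113.2]
holder top 337 z [0.0376 0.0432 0.0444] rect [489.5 216.9] [86.9 80.1] 88.4 mean [487.1 203.5  42.5]
block top 1021 z [0.0488 0.0517 0.0536] rect [ 489.7 -102. ] [80.7 82.5] 2.8 mean [ 490.  -102.6   51.5]
green [0.377 0.184 0.102]
red [0.472 0.313 0.099]
```

View pics/scene_key.png

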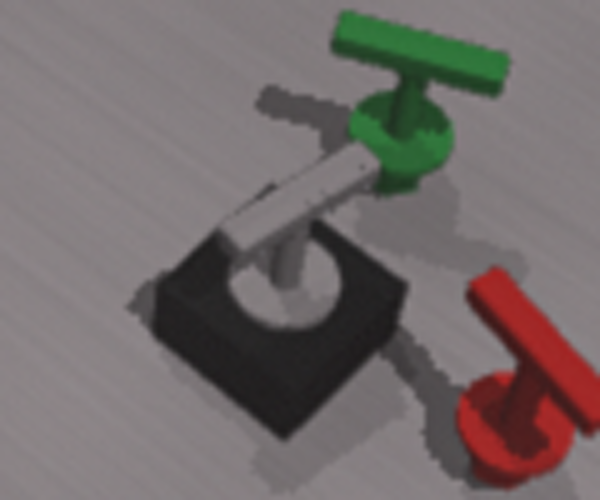

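The crop confirms it: the grey key has its collar on the black holder, with the green and red ones beside it.

```bash
cat >> h.py <<'E'
from scipy.spatial.transform import Rotation as R
def go(p,yangle=None):
    s=ctrl.observe(); q=s['tool_rot']; M=R.from_quat(np.r_[q[1:],q[0]]).as_matrix()
    t=(M.T@(np.array(p)-s['position']))*1000
    ya=np.degrees(np.arctan2(M[1,1],M[0,1])); y=None
    if yangle is not None: y=-((yangle-ya+180)%360-180)
    print('t',s['time_s'],'pos',s['position'].round(4),'tooly',ya.round(2),'tilt',M[2,2].round(5),'F',s['ft_force'].round(2),'T',s['torque'].round(3),'q7',s['joints'][6].round(3),'w',round(s['width'],3),'-> t',t.round(1),'yaw',y)
def plane(c,u,v,z):
    x,y=rays(c,u,v); T=np.linalg.inv(c['camera_from_world']); d=np.stack([x,-y,-np.ones_like(x)],-1)@T[:3,:3].T
    o=T[:3,3]; return o+d*((z-o[2])/d[...,2])[...,None]
def bore(c,guess=(.489,-.103)):
    # gradient-edge circle fit on plane z=.05
    from scipy.ndimage import map_coordinates
    g=cv2.GaussianBlur(c['color'].mean(-1).astype(np.float32),(3,3),0); W=c['camera_from_world'];f=210/np.tan(np.radians(c['fov_y']/2))
    ctr=np.array(guess);r=np.arange(.006,.030,.0002)
    for _ in range(6):
        pts=[]
        for a in np.linspace(0,2*np.pi,72,endpoint=False):
            X=np.c_[ctr[0]+r*np.cos(a),ctr[1]+r*np.sin(a),np.full(len(r),.05),np.ones(len(r))]@W.T
            v=map_coordinates(g,[c['cy']-f*X[:,1]/-X[:,2],c['cx']+f*X[:,0]/-X[:,2]],order=1)
            dv=np.diff(v); i=dv.argmax()
            if dv[i]>.3: pts.append([ctr[0]+r[i]*np.cos(a),ctr[1]+r[i]*np.sin(a)])
        p=np.array(pts);k=np.ones(len(p),bool)
        for _ in range(4):
            A=np.c_[2*p[k],np.ones(k.sum())];s=np.linalg.lstsq(A,(p[k]**2).sum(1),rcond=None)[0]
            rad=np.sqrt(s[2]+s[:2]@s[:2]);e=abs(np.linalg.norm(p-s[:2],axis=1)-rad);k=e<max(.0012,np.median(e)*1.5)
        ctr=s[:2]
    return (ctr*1000).round(2),round(rad*1000,2),k.sum(),round(e[k].mean()*1000,2)
E
python3 - <<'E'
from h import *
print(ctrl.tips_ahead)
for n in('scene','side'):
    c=cam(n); print(n,bore(c)); P=cloud(c); sat=np.ptp(c['color'].astype(int),axis=-1)
    m=(np.linalg.norm(P[...,:2]-[.491,.216],axis=-1)<.055)&(sat<60)&(P[...,2]>.1)&(P[...,2]<.13); X=P[m][:,:2]; w=np.linalg.svd(X-X.mean(0),full_matrices=False)[2][0]; print('bar angle',np.degrees(np.arctan2(w[1],w[0])))
go((.491,.216,.15),78)
E
```

```text
0.008
scene (array([ 490.62, -102.56]), np.float64(16.44), np.int64(62), np.float64(0.49))
bar angle -12.658982998416416
side (array([ 490.74, -102.  ]), np.float64(16.4), np.int64(64), np.float64(0.46))
bar angle -11.849919603773843
t 0.2 pos [0.1887 0.5956 0.2389] tooly 72.42 tilt -1.0 F [0.43 0.12 0.07] T [-0.012  0.034  0.014] q7 -0.088 w 1.002 -> t [-402.8 -270.5   89.1] yaw -5.577942034968345
```

move_arm(moves=[{"tx": -403, "ty": -270.5, "tz": 0, "yaw": -5.3, "claw": 0}, {"tx": -403, "ty": -270.5, "tz": 0, "yaw": -5.3, "claw": 0}, {"tx": -403, "ty": -270.5, "tz": 0, "yaw": -5.3, "claw": 0}, {"tx": -403, "ty": -270.5, "tz": 0, "yaw": -5.3, "claw": 0}, {"tx": -403, "ty": -270.5, "tz": 0, "yaw": -5.3, "claw": 0}, {"tx": -403, "ty": -270.5, "tz": 0, "yaw": -5.3, "claw": 0}, {"tx": -403, "ty": -270.5, "tz": 0, "yaw": -5.3, "claw": 0}, {"tx": -403, "ty": -270.5, "tz": 0, "yaw": -5.3, "claw": 0}])

```text
time_s: 1.0
position: [0.4389, 0.2812, 0.2394]
tool_rot: [0.0, 0.107, 0.994, 0.0]
ft_force: [0.6, -0.1, -0.3]
width: 0.501
gripper_force: 0.0
```

move_arm(moves=[{"tx": 0, "ty": 0, "tz": 0, "claw": 0}, {"tx": 0, "ty": 0, "tz": 0, "claw": 0}])

```text
schema error: expected keys claw, tx, ty, tz, yaw
```

```bash
python3 -c "
from h import *
go((.491,.216,.093),77.7)"
```

```text
t 1.0 pos [0.4389 0.2812 0.2394] tooly 77.72 tilt -1.0 F [ 0.63 -0.06 -0.34] T [ 0.03  -0.06   0.015] q7 0.716 w 0.501 -> t [-64.7 -52.7 146.4] yaw 0.024116075342107024
```

move_arm(moves=[{"tx": -36, "ty": -29, "tz": 0, "yaw": 0, "claw": 0}, {"tx": -64.7, "ty": -52.7, "tz": 0, "yaw": 0, "claw": 0}, {"tx": -64.7, "ty": -52.7, "tz": 30, "yaw": 0, "claw": 0}, {"tx": -64.7, "ty": -52.7, "tz": 65, "yaw": 0, "claw": 0}, {"tx": -64.7, "ty": -52.7, "tz": 95, "yaw": 0, "claw": 0}, {"tx": -64.7, "ty": -52.7, "tz": 110, "yaw": 0, "claw": 0}, {"tx": -64.7, "ty": -52.7, "tz": 110, "yaw": 0, "claw": 0}])

```text
time_s: 1.7
position: [0.4886, 0.217, 0.127]
tool_rot: [-0.002, 0.107, 0.994, -0.001]
ft_force: [-0.8, -0.2, 0.5]
width: 0.497
gripper_force: 0.0
```

```bash
python3 -c "
from h import *
go((.491,.216,.093),77.7)
c=cam('wrist'); save('w1',c['color'],1.2)
c=cam('side'); save('s1',c['color'][100:220,180:330],4)
"
```

```text
t 1.7 pos [0.4886 0.217  0.127 ] tooly 77.72 tilt -0.99999 F [-0.78 -0.16  0.48] T [-0.014  0.01  -0.013] q7 0.906 w 0.497 -> t [-2.6 -0.4 34. ] yaw 0.022730303556045328
```

View pics/w1.png

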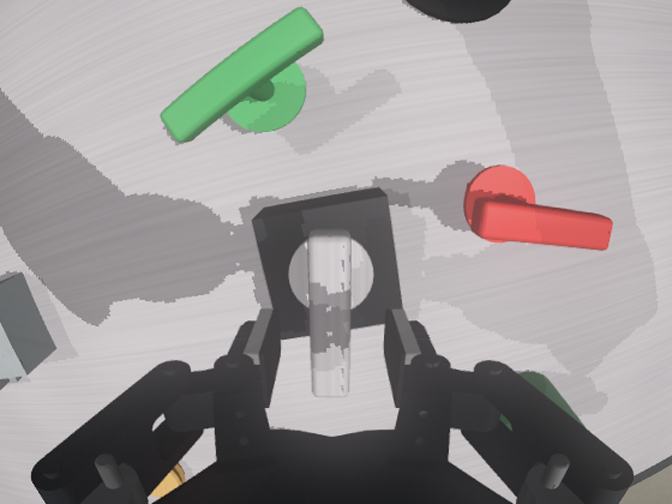

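The wrist view shows the bar at (330,315), centred between the open fingers (277 and 395) and aligned with them. I'll descend and close.

move_arm(moves=[{"tx": 0, "ty": 0, "tz": 20, "yaw": 0, "claw": 0}, {"tx": 0, "ty": 0, "tz": 36, "yaw": 0, "claw": 0}, {"tx": 0, "ty": 0, "tz": 36, "yaw": 0, "claw": 0}, {"tx": 0, "ty": 0, "tz": 36, "yaw": 0, "claw": 1}, {"tx": 0, "ty": 0, "tz": 36, "yaw": 0, "claw": 1}, {"tx": 0, "ty": 0, "tz": 36, "yaw": 0, "claw": 1}, {"tx": 0, "ty": 0, "tz": 36, "yaw": 0, "claw": 1}, {"tx": 0, "ty": 0, "tz": 36, "yaw": 0, "claw": 1}])

```text
time_s: 2.6
position: [0.4909, 0.218, 0.0947]
tool_rot: [0.001, 0.107, 0.994, 0.001]
ft_force: [-1.5, -1.3, 6.6]
width: 0.202
gripper_force: 63.8
```

```bash
python3 -c "
from h import *
go((.491,.216,.093),77.7)
s=ctrl.observe();print(s['gripper_force'])"
```

```text
t 2.6 pos [0.4909 0.218  0.0947] tooly 77.71 tilt -1.0 F [-1.49 -1.29  6.55] T [-0.196  0.231  0.013] q7 0.916 w 0.202 -> t [-0.6 -2.   1.7] yaw 0.008815674456798206
63.81789207458496
```

move_arm(moves=[{"tx": 0, "ty": 0, "tz": -15, "yaw": 0, "claw": 1}, {"tx": 0, "ty": 0, "tz": -40, "yaw": 0, "claw": 1}, {"tx": 0, "ty": 0, "tz": -60, "yaw": 0, "claw": 1}, {"tx": 0, "ty": 0, "tz": -60, "yaw": 0, "claw": 1}, {"tx": 0, "ty": 0, "tz": -60, "yaw": 0, "claw": 1}])

```text
time_s: 3.1
position: [0.4899, 0.2178, 0.153]
tool_rot: [0.0, 0.107, 0.994, 0.0]
ft_force: [-0.5, -0.3, -2.3]
width: 0.2
gripper_force: 62.7
```

```bash
python3 -c "
from h import *
go((.4907,-.1023,.1544),77.7)"
```

```text
t 3.1 pos [0.4899 0.2178 0.153 ] tooly 77.73 tilt -1.0 F [-0.5  -0.33 -2.26] T [-0.045  0.037 -0.071] q7 0.9 w 0.2 -> t [ -68.8 -312.7   -1.5] yaw 0.03057466579298307
```

move_arm(moves=[{"tx": -68.8, "ty": -312.7, "tz": 0, "yaw": 0, "claw": 1}, {"tx": -68.8, "ty": -312.7, "tz": 0, "yaw": 0, "claw": 1}, {"tx": -68.8, "ty": -312.7, "tz": 0, "yaw": 0, "claw": 1}, {"tx": -68.8, "ty": -312.7, "tz": 0, "yaw": 0, "claw": 1}, {"tx": -68.8, "ty": -312.7, "tz": 0, "yaw": 0, "claw": 1}, {"tx": -68.8, "ty": -312.7, "tz": 0, "yaw": 0, "claw": 1}, {"tx": -68.8, "ty": -312.7, "tz": 0, "yaw": 0, "claw": 1}, {"tx": -68.8, "ty": -312.7, "tz": 0, "yaw": 0, "claw": 1}])

```text
time_s: 3.9
position: [0.4895, -0.1062, 0.1521]
tool_rot: [-0.001, 0.11, 0.994, -0.001]
ft_force: [0.5, 0.3, -1.9]
width: 0.192
gripper_force: 62.6
```

```bash
python3 -c "
from h import *
go((.4907,-.1023,.1544),77.7)"
```

```text
t 3.9 pos [ 0.4895 -0.1062  0.1521] tooly 77.38 tilt -1.0 F [ 0.48  0.34 -1.89] T [ 0.038 -0.004  0.026] q7 1.537 w 0.192 -> t [-0.3  4.1 -2.3] yaw -0.3172103838960254
```

move_arm(moves=[{"tx": 0, "ty": 0, "tz": 0, "yaw": 0, "claw": 1}, {"tx": 0, "ty": 0, "tz": 0, "yaw": 0, "claw": 1}])

```text
time_s: 4.1
position: [0.4905, -0.1009, 0.1525]
tool_rot: [-0.001, 0.106, 0.994, 0.0]
ft_force: [0.3, 0.3, -2.5]
width: 0.198
gripper_force: 62.6
```

```bash
python3 -c "
from h import *
go((.4907,-.1023,.1544),77.7)
a=[]
for n,(x,y) in {'scene':(243,185),'side':(282,240)}.items():
    c=cam(n); np.savez('b'+n,P=cloud(c),c=c['color']); print(bore(c)); a.append(c['color'][y-60:y+40,x-45:x+45])
save('b1',np.hstack(a),4.4)
"
```

```text
t 4.1 pos [ 0.4905 -0.1009  0.1525] tooly 77.83 tilt -1.0 F [ 0.28  0.3  -2.48] T [-0.004  0.031 -0.001] q7 1.535 w 0.198 -> t [-0.5 -1.3 -1.9] yaw 0.1343957574600836
(array([ 488.33, -107.1 ]), np.float64(20.34), np.int64(43), np.float64(1.07))
(array([ 491.15, -100.17]), np.float64(17.85), np.int64(42), np.float64(0.76))
```

View pics/b1.png

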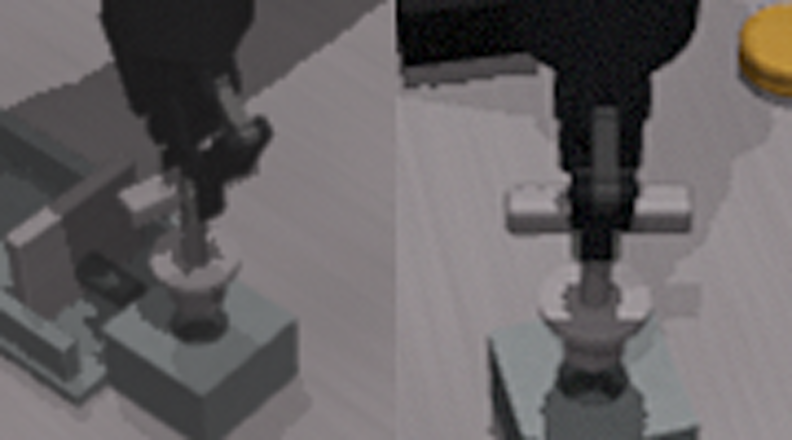

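Key held over the bore: left crop (scene) shows the collar at (197,270) above the bore at (200,325), and right crop (side) shows the collar at (595,300) above the bore at (592,380). I'll measure the offset by silhouette fit.

```bash
cat > kf.py <<'E'
from h import *
from scipy.optimize import minimize
def kfit(n,ctr,z0,yaw):
    c=cam(n);P=cloud(c);W=c['camera_from_world'];f=210/np.tan(np.radians(c['fov_y']/2));S=8
    def proj(X):
        X=np.c_[X,np.ones(len(X))]@W.T; return np.c_[c['cx']+f*X[:,0]/-X[:,2],c['cy']-f*X[:,1]/-X[:,2]]
    a=np.linspace(0,2*np.pi,60);h=np.radians(yaw+30+60*np.arange(6))
    def pr(x,y,ang,r,zs): return np.vstack([np.c_[x+r*np.cos(ang),y+r*np.sin(ang),np.full(len(ang),z)] for z in zs])
    obs=(P[...,2]>z0-.006)&(P[...,2]<z0+.0375)&(np.linalg.norm(P[...,:2]-ctr,axis=-1)<.033)
    occ=(P[...,2]>=z0+.0375)
    p0=proj(np.array([[*ctr,z0+.02]]))[0].astype(int)-40
    sl=np.s_[p0[1]:p0[1]+80,p0[0]:p0[0]+80]
    o=obs[sl].astype(float);k=~occ[sl]
    def cost(v):
        m=np.zeros((80*S,80*S),np.uint8)
        for X in(pr(*v[:2],a,.025,(z0+.028,z0+.033)),pr(*v[:2],h,.01615,(z0,z0+.028))):
            q=cv2.convexHull(((proj(X)-p0+.5)*S).astype(np.float32)).astype(np.int32);cv2.fillConvexPoly(m,q,1)
        m=cv2.resize(m.astype(np.float32),(80,80),interpolation=cv2.INTER_AREA)
        return (abs(m-o)*k).sum()
    r=min((minimize(cost,np.array(ctr)+d,method='Nelder-Mead',options=dict(initial_simplex=np.array(ctr)+d+np.array([[0,0],[.004,0],[0,.004]]),xatol=1e-5)) for d in np.array([[0,0],[.003,.002],[-.003,-.002]])),key=lambda r:r.fun)
    print(n,(r.x*1000).round(2),'cost',r.fun.round(1),'of',o.sum()); return r.x
E
python3 -c "
from kf import *
for n in('scene','side'): kfit(n,(.4905,-.1009),.0718,-12.2)
go((.4907,-.1023,.1544),77.7)"
```

```text
scene [ 489.79 -103.01] cost 15.6 of 266.0
side [490.63 -98.72] cost 19.0 of 382.0
t 4.3 pos [ 0.4908 -0.1014  0.1531] tooly 77.82 tilt -1.0 F [-0.54 -0.18 -2.1 ] T [ 0.045 -0.004 -0.034] q7 1.535 w 0.195 -> t [-0.  -0.9 -1.3] yaw 0.11668324168783784
```

move_arm(moves=[{"tx": -0.2, "ty": -1.1, "tz": 10, "yaw": 0, "claw": 1}, {"tx": -0.2, "ty": -1.1, "tz": 19, "yaw": 0, "claw": 1}, {"tx": -0.2, "ty": -1.1, "tz": 19, "yaw": 0, "claw": 1}, {"tx": -0.2, "ty": -1.1, "tz": 19, "yaw": 0, "claw": 1}])

```text
time_s: 4.7
position: [0.4904, -0.1035, 0.1338]
tool_rot: [-0.001, 0.107, 0.994, -0.0]
ft_force: [-0.3, 0.0, -2.1]
width: 0.199
gripper_force: 62.5
```

```bash
python3 -c "
from kf import *
go((.4907,-.1023,.1544),77.7)
for dz in (0,.002): 
  for n in('scene','side'): kfit(n,(.4907,-.1023),.0528+dz,-12.2)
go((.4907,-.1023,.1544),77.7)"
```

```text
t 4.7 pos [ 0.4904 -0.1035  0.1338] tooly 77.72 tilt -1.0 F [-0.33  0.   -2.14] T [-0.021  0.053  0.011] q7 1.55 w 0.199 -> t [  0.    1.2 -20.6] yaw 0.02246048145875079
scene [ 489.09 -105.27] cost 214.7 of 463.0
side [ 490.19 -101.94] cost 324.2 of 666.0
scene [ 490.26 -104.36] cost 176.7 of 431.0
side [ 490.44 -103.57] cost 319.1 of 697.0
t 4.9 pos [ 0.4909 -0.1036  0.1345] tooly 77.72 tilt -1.0 F [-1.19 -0.68 -2.51] T [ 0.001 -0.03   0.011] q7 1.55 w 0.205 -> t [  0.5   1.2 -19.9] yaw 0.019554904331812395
```

```bash
sed -e 's/P\[...,2\]>z0-.006/P[...,2]>z0+.022/' -e 's/,pr(\*v\[:2\],h,.01615,(z0,z0+.028)))/,)/' kf.py > kc.py; python3 -c "
from kc import *
ps=[]
for i in range(3):
  for n in('scene','side'): kfit(n,(.4907,-.1030),.0545,-12.2); ps.append(ctrl.observe()['position'])
print(np.array(ps).round(4))"
```

```text
scene [ 490.47 -104.43] cost 11.3 of 220.0
side [ 490.64 -101.83] cost 17.8 of 323.0
scene [ 490.41 -104.31] cost 11.6 of 221.0
side [ 490.54 -102.12] cost 17.1 of 327.0
scene [ 490.77 -104.03] cost 11.6 of 221.0
side [ 490.33 -102.  ] cost 17.0 of 332.0
[[ 0.4909 -0.1035  0.1345]
 [ 0.4909 -0.1035  0.1345]
 [ 0.4909 -0.1035  0.1345]
 [ 0.4908 -0.1035  0.1344]
 [ 0.4908 -0.1035  0.1344]
 [ 0.4908 -0.1035  0.1344]]
```

move_arm(moves=[{"tx": 0.1, "ty": 0.9, "tz": 2, "yaw": 0, "claw": 1}, {"tx": 0.1, "ty": 0.9, "tz": 4, "yaw": 0, "claw": 1}, {"tx": 0.1, "ty": 0.9, "tz": 6, "yaw": 0, "claw": 1}, {"tx": 0.1, "ty": 0.9, "tz": 8, "yaw": 0, "claw": 1}])

```text
time_s: 5.6
position: [0.4908, -0.1026, 0.126]
tool_rot: [-0.0, 0.107, 0.994, 0.0]
ft_force: [0.6, 0.6, -2.0]
width: 0.199
gripper_force: 62.5
```

```bash
python3 -c "
from h import *
go((.4907,-.1023,.1544),77.7)"
```

```text
t 5.6 pos [ 0.4908 -0.1026  0.126 ] tooly 77.72 tilt -1.0 F [ 0.63  0.64 -2.01] T [ 0.061 -0.024  0.004] q7 1.554 w 0.199 -> t [  0.1   0.3 -28.4] yaw 0.022990185093647142
```

move_arm(moves=[{"tx": 0, "ty": 0, "tz": 2, "yaw": 0, "claw": 1}, {"tx": 0, "ty": 0, "tz": 4, "yaw": 0, "claw": 1}, {"tx": 0, "ty": 0, "tz": 6, "yaw": 0, "claw": 1}, {"tx": 0, "ty": 0, "tz": 7, "yaw": 0, "claw": 1}])

```text
time_s: 6.0
position: [0.4908, -0.1026, 0.1191]
tool_rot: [-0.0, 0.107, 0.994, 0.0]
ft_force: [-1.0, 0.7, -2.6]
width: 0.197
gripper_force: 62.6
```

move_arm(moves=[{"tx": 0, "ty": 0, "tz": 2, "yaw": 0, "claw": 1}, {"tx": 0, "ty": 0, "tz": 2, "yaw": 0, "claw": 1}])

```text
time_s: 6.2
position: [0.4907, -0.1026, 0.117]
tool_rot: [-0.0, 0.107, 0.994, 0.0]
ft_force: [-0.1, -0.5, -1.9]
width: 0.198
gripper_force: 62.6
```

move_arm(moves=[{"tx": 0, "ty": 0, "tz": 2, "yaw": 0, "claw": 1}, {"tx": 0, "ty": 0, "tz": 2, "yaw": 0, "claw": 1}])

```text
time_s: 6.4
position: [0.4909, -0.1026, 0.1152]
tool_rot: [0.0, 0.107, 0.994, 0.0]
ft_force: [0.6, 0.3, -1.4]
width: 0.2
gripper_force: 62.7
```

move_arm(moves=[{"tx": 0, "ty": 0, "tz": 1, "yaw": 0, "claw": 1}, {"tx": 0, "ty": 0, "tz": 1, "yaw": 0, "claw": 1}])

```text
time_s: 6.6
position: [0.4909, -0.1026, 0.1144]
tool_rot: [0.0, 0.107, 0.994, 0.0]
ft_force: [0.4, -0.3, 0.2]
width: 0.196
gripper_force: 62.9
```

move_arm(moves=[{"tx": 0, "ty": 0, "tz": 1, "yaw": 0, "claw": 1}, {"tx": 0, "ty": 0, "tz": 1, "yaw": 0, "claw": 1}])

```text
time_s: 6.8
position: [0.491, -0.1026, 0.1133]
tool_rot: [0.0, 0.107, 0.994, 0.0]
ft_force: [-0.4, 0.8, 1.2]
width: 0.194
gripper_force: 63.0
```

move_arm(moves=[{"tx": 0, "ty": 0, "tz": 1, "yaw": 0, "claw": 1}, {"tx": 0, "ty": 0, "tz": 1, "yaw": 0, "claw": 1}])

```text
time_s: 7.0
position: [0.4909, -0.1026, 0.1123]
tool_rot: [0.0, 0.107, 0.994, 0.0]
ft_force: [-0.5, 0.8, 1.8]
width: 0.196
gripper_force: 63.0
```

move_arm(moves=[{"tx": 0, "ty": 0, "tz": 0, "yaw": 3, "claw": 1}, {"tx": 0, "ty": 0, "tz": 0, "yaw": 6, "claw": 1}, {"tx": 0, "ty": 0, "tz": 0, "yaw": 8, "claw": 1}, {"tx": 0, "ty": 0, "tz": 0, "yaw": 8, "claw": 1}])

```text
time_s: 7.4
position: [0.4912, -0.1023, 0.1124]
tool_rot: [0.0, 0.176, 0.984, 0.0]
ft_force: [0.5, 1.0, 1.4]
width: 0.2
gripper_force: 63.0
```

move_arm(moves=[{"tx": 0, "ty": 0, "tz": 0, "yaw": 3, "claw": 1}, {"tx": 0, "ty": 0, "tz": 0, "yaw": 6, "claw": 1}, {"tx": 0, "ty": 0, "tz": 0, "yaw": 8, "claw": 1}, {"tx": 0, "ty": 0, "tz": 0, "yaw": 8, "claw": 1}])

```text
time_s: 7.8
position: [0.4908, -0.1021, 0.1121]
tool_rot: [-0.0, 0.244, 0.97, 0.0]
ft_force: [1.2, 3.1, -1.9]
width: 0.196
gripper_force: 62.5
```

```bash
python3 -c "
from h import *
go((.4908,-.1026,.112),77.7)"
```

```text
t 7.8 pos [ 0.4908 -0.1021  0.1121] tooly 61.77 tilt -1.0 F [ 1.18  3.06 -1.92] T [ 0.767 -0.343  0.047] q7 1.291 w 0.196 -> t [-0.2 -0.4  0.1] yaw -15.925104516369885
```

The upward force vanished, so the hexes have lined up. I'll lower the key.

move_arm(moves=[{"tx": 0, "ty": 0.3, "tz": 2, "yaw": 0, "claw": 1}, {"tx": 0, "ty": 0.3, "tz": 3, "yaw": 0, "claw": 1}, {"tx": 0, "ty": 0.3, "tz": 3, "yaw": 0, "claw": 1}])

```text
time_s: 8.1
position: [0.4909, -0.1022, 0.109]
tool_rot: [-0.0, 0.244, 0.97, 0.0]
ft_force: [1.5, 2.4, -3.7]
width: 0.199
gripper_force: 62.3
```

```bash
python3 -c "
from h import *
go((.4908,-.1026,.102),77.7)"
```

```text
t 8.1 pos [ 0.4909 -0.1022  0.109 ] tooly 61.77 tilt -1.0 F [ 1.55  2.42 -3.71] T [ 0.747 -0.325 -0.021] q7 1.293 w 0.199 -> t [-0.1 -0.4  7. ] yaw -15.932094661075979
```

move_arm(moves=[{"tx": 0, "ty": 0.3, "tz": 2, "yaw": 0, "claw": 1}, {"tx": 0, "ty": 0.3, "tz": 4, "yaw": 0, "claw": 1}, {"tx": 0, "ty": 0.3, "tz": 4, "yaw": 0, "claw": 1}])

```text
time_s: 8.4
position: [0.4909, -0.1021, 0.1049]
tool_rot: [-0.0, 0.244, 0.97, -0.0]
ft_force: [1.5, 2.1, -2.8]
width: 0.198
gripper_force: 62.3
```

move_arm(moves=[{"tx": 0, "ty": 0, "tz": 1, "yaw": 0, "claw": 1}, {"tx": 0, "ty": 0, "tz": 2, "yaw": 0, "claw": 1}, {"tx": 0, "ty": 0, "tz": 2, "yaw": 0, "claw": 1}])

```text
time_s: 8.7
position: [0.491, -0.1021, 0.1031]
tool_rot: [-0.0, 0.244, 0.97, -0.0]
ft_force: [0.3, 2.1, -3.3]
width: 0.194
gripper_force: 62.5
```

```bash
python3 -c "
from h import *
go((.4908,-.1026,.102),77.7)"
```

```text
t 8.7 pos [ 0.491  -0.1021  0.1031] tooly 61.73 tilt -1.0 F [ 0.26  2.1  -3.35] T [ 0.674 -0.129  0.022] q7 1.297 w 0.194 -> t [-0.  -0.6  1.1] yaw -15.973868815626417
```

move_arm(moves=[{"tx": 0, "ty": 0, "tz": 0.8, "yaw": 0, "claw": 1}, {"tx": 0, "ty": 0, "tz": 0.8, "yaw": 0, "claw": 1}])

```text
time_s: 8.9
position: [0.4911, -0.1022, 0.1027]
tool_rot: [-0.0, 0.244, 0.97, 0.0]
ft_force: [-2.0, 2.8, 2.9]
width: 0.199
gripper_force: 63.1
```

move_arm(moves=[{"tx": 0, "ty": 0, "tz": 0.6, "yaw": 0, "claw": 1}, {"tx": 0, "ty": 0, "tz": 0.6, "yaw": 0, "claw": 1}])

```text
time_s: 9.1
position: [0.4913, -0.1023, 0.1027]
tool_rot: [0.0, 0.244, 0.97, 0.0]
ft_force: [-4.2, 1.2, 10.3]
width: 0.196
gripper_force: 64.2
```

move_arm(moves=[{"tx": 0, "ty": 0, "tz": 0.6, "yaw": 0, "claw": 1}, {"tx": 0, "ty": 0, "tz": 0.6, "yaw": 0, "claw": 1}])

```text
time_s: 9.3
position: [0.4914, -0.1024, 0.1026]
tool_rot: [0.0, 0.244, 0.97, 0.0]
ft_force: [-7.1, 2.2, 17.9]
width: 0.199
gripper_force: 65.2
```

Collar is on the block (hard stop at TCP z = 0.1027). I'll ease off the pressure and turn clockwise.

move_arm(moves=[{"tx": 0, "ty": 0, "tz": -1.2, "yaw": 0, "claw": 1}, {"tx": 0, "ty": 0, "tz": -1.2, "yaw": 0, "claw": 1}, {"tx": 0, "ty": 0, "tz": -1.2, "yaw": 0, "claw": 1}])

```text
time_s: 9.6
position: [0.4912, -0.1022, 0.1027]
tool_rot: [0.0, 0.244, 0.97, 0.0]
ft_force: [-2.6, 1.9, 5.5]
width: 0.198
gripper_force: 63.6
```

move_arm(moves=[{"tx": 0, "ty": 0, "tz": 0, "yaw": 4, "claw": 1}, {"tx": 0, "ty": 0, "tz": 0, "yaw": 8, "claw": 1}, {"tx": 0, "ty": 0, "tz": 0, "yaw": 12, "claw": 1}, {"tx": 0, "ty": 0, "tz": 0, "yaw": 16, "claw": 1}, {"tx": 0, "ty": 0, "tz": 0, "yaw": 20, "claw": 1}, {"tx": 0, "ty": 0, "tz": 0, "yaw": 20, "claw": 1}])

```text
time_s: 10.2
position: [0.4917, -0.102, 0.1027]
tool_rot: [0.001, 0.409, 0.912, 0.0]
ft_force: [1.5, 2.7, 3.5]
width: 0.198
gripper_force: 63.1
```

```bash
python3 -c "
from h import *
go((.4908,-.1026,.102),61.77)"
```

```text
t 10.2 pos [ 0.4917 -0.102   0.1027] tooly 41.68 tilt -1.0 F [1.5  2.67 3.49] T [ 0.721 -0.347 -0.033] q7 0.957 w 0.198 -> t [ 0.2 -1.1  0.7] yaw -20.092105454843022
```

move_arm(moves=[{"tx": 0, "ty": 0, "tz": 0, "yaw": 4, "claw": 1}, {"tx": 0, "ty": 0, "tz": 0, "yaw": 8, "claw": 1}, {"tx": 0, "ty": 0, "tz": 0, "yaw": 12, "claw": 1}, {"tx": 0, "ty": 0, "tz": 0, "yaw": 16, "claw": 1}, {"tx": 0, "ty": 0, "tz": 0, "yaw": 20, "claw": 1}, {"tx": 0, "ty": 0, "tz": 0, "yaw": 20, "claw": 1}])

```text
time_s: 10.8
position: [0.492, -0.1021, 0.1027]
tool_rot: [0.001, 0.561, 0.828, 0.0]
ft_force: [4.4, 1.8, 0.4]
width: 0.198
gripper_force: 62.6
```

```bash
python3 -c "
from h import *
go((.4908,-.1026,.102),61.77); print(ctrl.observe()['joint_torque'].round(3))"
```

```text
t 10.8 pos [ 0.492  -0.1021  0.1027] tooly 21.78 tilt -1.0 F [4.42 1.81 0.38] T [ 0.512 -1.155  0.055] q7 0.621 w 0.198 -> t [ 0.  -1.3  0.7] yaw -39.98919294426079
[  1.054 -38.682   6.169 -31.302   0.856   1.351  -1.283]
```

move_arm(moves=[{"tx": 0, "ty": 0, "tz": 0, "yaw": 4, "claw": 1}, {"tx": 0, "ty": 0, "tz": 0, "yaw": 8, "claw": 1}, {"tx": 0, "ty": 0, "tz": 0, "yaw": 12, "claw": 1}, {"tx": 0, "ty": 0, "tz": 0, "yaw": 16, "claw": 1}, {"tx": 0, "ty": 0, "tz": 0, "yaw": 16, "claw": 1}])

```text
time_s: 11.3
position: [0.4922, -0.1024, 0.1027]
tool_rot: [0.001, 0.67, 0.742, 0.001]
ft_force: [5.5, 0.2, -2.7]
width: 0.198
gripper_force: 62.4
```

```bash
python3 -c "
from h import *
go((.4908,-.1026,.102),61.77); print(ctrl.observe()['joint_torque'].round(3))"
```

```text
t 11.3 pos [ 0.4922 -0.1024  0.1027] tooly 5.8 tilt -1.0 F [ 5.45  0.15 -2.74] T [ 0.251 -1.472  0.021] q7 0.352 w 0.198 -> t [-0.1 -1.4  0.7] yaw -55.96666642695686
[  0.767 -38.337   6.192 -30.83    0.651   1.992  -1.156]
```

```bash
cat > jaw.py <<'E'
from h import *
def jm(P):
    m=(abs(P[...,2]-.086)<.007)&(abs(P[...,0]-.49)<.06)&(P[...,1]<-.17)&(P[...,1]>-.26); X=P[m]; return (np.median(X,0)*1000).round(1),m.sum()
for n in('scene','side'):
    print(n,jm(np.load(n+'.npz')['P']),jm(cloud(cam(n))))
E
python3 jaw.py
```

```text
scene (array([ 498.8, -198. ,   86.9]), np.int64(207)) (array([ 497.7, -211.8,   87.3]), np.int64(199))
side (array([ 492.9, -205.7,   88.6]), np.int64(451)) (array([ 493.4, -219.4,   88.6]), np.int64(454))
```

move_arm(moves=[{"tx": 0, "ty": 0.5, "tz": 0, "yaw": 3, "claw": 1}, {"tx": 0, "ty": 0.5, "tz": 0, "yaw": 6, "claw": 1}, {"tx": 0, "ty": 0.5, "tz": 0, "yaw": 8, "claw": 1}, {"tx": 0, "ty": 0.5, "tz": 0, "yaw": 8, "claw": 1}])

```text
time_s: 11.8
position: [0.4924, -0.1025, 0.1027]
tool_rot: [0.001, 0.72, 0.694, 0.0]
ft_force: [4.9, 0.2, -2.2]
width: 0.196
gripper_force: 62.5
```

```bash
python3 jaw.py; python3 -c "
from h import *
go((.4908,-.1026,.102),61.77); print(ctrl.observe()['joint_torque'].round(3))"
```

```text
scene (array([ 498.8, -198. ,   86.9]), np.int64(207)) (array([ 499.1, -214.4,   87.2]), np.int64(202))
side (array([ 492.9, -205.7,   88.6]), np.int64(451)) (array([ 492.8, -221.5,   88.7]), np.int64(455))
t 11.9 pos [ 0.4924 -0.1025  0.1027] tooly -2.09 tilt -1.0 F [ 4.72 -0.26 -1.48] T [-0.08  -1.569  0.072] q7 0.22 w 0.198 -> t [-0.2 -1.6  0.7] yaw -63.856281220755875
[  0.365 -38.076   5.703 -30.544   0.324   2.204  -0.102]
```

move_arm(moves=[{"tx": 0, "ty": 0.5, "tz": 0, "yaw": 3, "claw": 1}, {"tx": 0, "ty": 0.5, "tz": 0, "yaw": 6, "claw": 1}, {"tx": 0, "ty": 0.5, "tz": 0, "yaw": 6, "claw": 1}])

```text
time_s: 12.2
position: [0.4926, -0.1026, 0.1027]
tool_rot: [0.001, 0.756, 0.655, 0.0]
ft_force: [5.2, -0.7, -0.4]
width: 0.197
gripper_force: 62.6
```

```bash
python3 jaw.py; python3 -c "
from h import *
go((.4908,-.1026,.102),61.77); print(ctrl.observe()['joint_torque'].round(3))"
```

```text
scene (array([ 498.8, -198. ,   86.9]), np.int64(207)) (array([ 502.8, -216.5,   87.5]), np.int64(181))
side (array([ 492.9, -205.7,   88.6]), np.int64(451)) (array([ 492.8, -222.9,   88.6]), np.int64(455))
t 12.3 pos [ 0.4926 -0.1025  0.1027] tooly -8.09 tilt -1.0 F [ 5.07 -1.11 -1.76] T [-0.346 -1.5    0.018] q7 0.12 w 0.201 -> t [-0.4 -1.8  0.7] yaw -69.86057249191074
[-1.5700e-01 -3.7670e+01  5.2840e+00 -3.0281e+01 -6.0000e-03  2.1860e+00
 -8.0000e-02]
```

move_arm(moves=[{"tx": 0, "ty": 0, "tz": 0, "yaw": 2, "claw": 1}, {"tx": 0, "ty": 0, "tz": 0, "yaw": 2, "claw": 1}])

```text
time_s: 12.5
position: [0.4926, -0.1026, 0.1027]
tool_rot: [0.001, 0.767, 0.642, 0.0]
ft_force: [5.2, -1.5, -1.0]
width: 0.196
gripper_force: 62.5
```

```bash
python3 jaw.py; python3 -c "
from h import *
go((.4908,-.1026,.102),61.77); print(ctrl.observe()['joint_torque'].round(3))"
```

```text
scene (array([ 498.8, -198. ,   86.9]), np.int64(207)) (array([ 503.9, -216.7,   87.7]), np.int64(175))
side (array([ 492.9, -205.7,   88.6]), np.int64(451)) (array([ 493.9, -223.6,   88.6]), np.int64(457))
t 12.6 pos [ 0.4926 -0.1026  0.1027] tooly -10.1 tilt -1.0 F [ 5.66 -1.22 -0.53] T [-0.47  -1.544  0.034] q7 0.087 w 0.198 -> t [-0.4 -1.8  0.7] yaw -71.86597842646964
[ -0.225 -37.666   5.235 -30.264  -0.08    2.245  -0.118]
```

move_arm(moves=[{"tx": 0, "ty": 0, "tz": 0, "yaw": 1.5, "claw": 1}, {"tx": 0, "ty": 0, "tz": 0, "yaw": 1.5, "claw": 1}])

```text
time_s: 12.8
position: [0.4926, -0.1026, 0.1027]
tool_rot: [0.001, 0.775, 0.632, 0.0]
ft_force: [5.4, -2.0, -0.8]
width: 0.196
gripper_force: 62.5
```

```bash
python3 jaw.py; python3 -c "
from h import *
go((.4908,-.1026,.102),61.77); print(ctrl.observe()['joint_torque'].round(3))"
```

```text
scene (array([ 498.8, -198. ,   86.9]), np.int64(207)) (array([ 507.8, -217.6,   87.5]), np.int64(171))
side (array([ 492.9, -205.7,   88.6]), np.int64(451)) (array([ 492.7, -223.8,   88.7]), np.int64(459))
t 12.9 pos [ 0.4926 -0.1026  0.1027] tooly -11.6 tilt -1.0 F [ 5.4  -1.21 -0.99] T [-0.496 -1.519  0.088] q7 0.061 w 0.199 -> t [-0.4 -1.8  0.7] yaw -73.3652885593132
[ -0.266 -37.639   5.22  -30.239  -0.123   2.29   -0.117]
```

move_arm(moves=[{"tx": 0, "ty": 0, "tz": 0, "yaw": 1.5, "claw": 1}, {"tx": 0, "ty": 0, "tz": 0, "yaw": 1.5, "claw": 1}])

```text
time_s: 13.1
position: [0.4927, -0.1026, 0.1027]
tool_rot: [0.001, 0.783, 0.622, 0.0]
ft_force: [3.9, -1.2, -1.0]
width: 0.197
gripper_force: 62.5
```

```bash
python3 jaw.py; python3 -c "
from h import *
go((.4908,-.1026,.102),61.77); print(ctrl.observe()['joint_torque'].round(3))"
```

```text
scene (array([ 498.8, -198. ,   86.9]), np.int64(207)) (array([ 507.1, -217.4,   87.3]), np.int64(169))
side (array([ 492.9, -205.7,   88.6]), np.int64(451)) (array([ 493. , -224.2,   88.7]), np.int64(460))
t 13.2 pos [ 0.4926 -0.1026  0.1027] tooly -13.09 tilt -1.0 F [ 5.76 -1.52 -1.16] T [-0.549 -1.58   0.059] q7 0.036 w 0.202 -> t [-0.4 -1.8  0.7] yaw -74.86398727820313
[ -0.325 -37.6     5.196 -30.213  -0.161   2.331  -0.118]
```

move_arm(moves=[{"tx": 0, "ty": 0, "tz": 0, "yaw": 1.2, "claw": 1}, {"tx": 0, "ty": 0, "tz": 0, "yaw": 1.2, "claw": 1}])

```text
time_s: 13.4
position: [0.4926, -0.1027, 0.1027]
tool_rot: [0.001, 0.79, 0.613, 0.0]
ft_force: [5.7, -2.2, -0.7]
width: 0.196
gripper_force: 62.5
```

```bash
python3 jaw.py; python3 -c "
from h import *
go((.4908,-.1026,.102),61.77); print(ctrl.observe()['joint_torque'].round(3))"
```

```text
scene (array([ 498.8, -198. ,   86.9]), np.int64(207)) (array([ 507.7, -218.1,   87.3]), np.int64(164))
side (array([ 492.9, -205.7,   88.6]), np.int64(451)) (array([ 492.8, -224.3,   88.6]), np.int64(455))
t 13.5 pos [ 0.4927 -0.1026  0.1027] tooly -14.28 tilt -1.0 F [ 5.29 -1.58 -2.32] T [-0.569 -1.598  0.277] q7 0.016 w 0.195 -> t [-0.4 -1.8  0.7] yaw -76.05038126584753
[ -0.239 -37.592   5.301 -30.214  -0.275   2.355  -0.243]
```

At the stop: wrist torque has risen to about 0.25 N m and the jaw has advanced about 18.6 mm. I'll relax and release.

move_arm(moves=[{"tx": 0, "ty": 0.4, "tz": 0, "yaw": -2, "claw": 1}, {"tx": 0, "ty": 0.4, "tz": 0, "yaw": -2, "claw": 1}, {"tx": 0, "ty": 0.4, "tz": 0, "yaw": -2, "claw": 0}, {"tx": 0, "ty": 0.4, "tz": 0, "yaw": -2, "claw": 0}, {"tx": 0, "ty": 0.4, "tz": 0, "yaw": -2, "claw": 0}, {"tx": 0, "ty": 0.4, "tz": 0, "yaw": -2, "claw": 0}])

```text
time_s: 14.1
position: [0.4921, -0.1021, 0.1022]
tool_rot: [-0.0, 0.78, 0.626, -0.0]
ft_force: [-0.3, -0.7, -0.6]
width: 0.501
gripper_force: 0.0
```

move_arm(moves=[{"tx": 0, "ty": 0, "tz": -10, "yaw": 0, "claw": 0}, {"tx": 0, "ty": 0, "tz": -25, "yaw": 0, "claw": 0}, {"tx": 0, "ty": 0, "tz": -60, "yaw": 0, "claw": 0}, {"tx": 0, "ty": 0, "tz": -100, "yaw": 0, "claw": 0}, {"tx": 0, "ty": 0, "tz": -120, "yaw": 0, "claw": 0}, {"tx": 0, "ty": 0, "tz": -120, "yaw": 0, "claw": 0}, {"tx": 0, "ty": 0, "tz": -120, "yaw": 0, "claw": 0}])

```text
time_s: 14.8
position: [0.4925, -0.1021, 0.2229]
tool_rot: [0.0, 0.78, 0.626, 0.0]
ft_force: [-0.8, 0.7, 0.1]
width: 0.496
gripper_force: 0.0
```

```bash
python3 jaw.py; python3 -c "
from h import *
a=[]
for n,(x,y) in {'scene':(243,185),'side':(282,240)}.items():
    c=cam(n); a.append(c['color'][y-60:y+40,x-45:x+45]); P=cloud(c)
    m=(np.linalg.norm(P[...,:2]-[.4907,-.1023],axis=-1)<.055)&(P[...,2]>.112)&(P[...,2]<.135);X=P[m]
    print(n,np.percentile(X[:,2],[5,50,95]).round(4),np.round(cv2.minAreaRect((X[:,:2]*1000).astype(np.float32))[0],1))
save('e',np.hstack(a),4.4)
print(ctrl.observe()['position'],ctrl.observe()['width'])"
```

```text
scene (array([ 498.8, -198. ,   86.9]), np.int64(207)) (array([ 500.1, -217.2,   87.2]), np.int64(202))
side (array([ 492.9, -205.7,   88.6]), np.int64(451)) (array([ 493.2, -224.2,   88.5]), np.int64(456))
scene [0.114  0.1195 0.1223] [ 491.1 -101.4]
side [0.1166 0.1213 0.1231] [ 489.4 -103.9]
[ 0.49194036 -0.10214352  0.22163026] 0.49438064759472616
```

View pics/e.png

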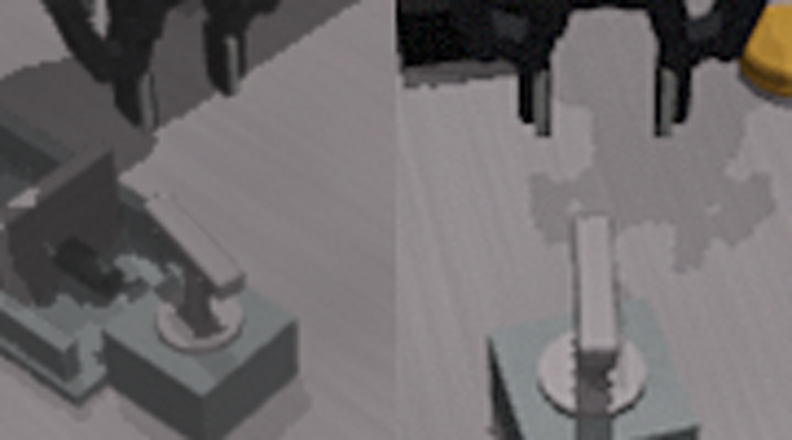

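The key stands upright with its collar flat on the block (collar at (200,325) and (592,375)). Its bar top is at z of about 0.120, as expected for fully home. The gripper is clear and the jaw has advanced about 18.5–19 mm.

```bash
python3 -c "
from h import *
print(ctrl.hand_in())"
```

```text
the job is handed in; nothing more can be done
None
```

I handed the job in with the key released, upright and fully home in the socket. The adjuster was turned to its stop, the jaw had advanced about 18.6 mm, and the arm went nowhere near the cans, bottle or funnel. The hand-in returned no verdict.

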